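# Put the watch job away: stack the parts trays under the dust cover

## Task

Put this watch job away so that what is needed first on reassembly is on top: on the round base stack the case tray first, the dial-and-hands tray on it, the movement tray (four cells) on top, and close the stack with the clear dust cover, each one fully home in the one below. Carry each one level, never tipped over, and set it down without dropping it, so that no parts jump out. The empty three-cell tray, the loupe, the blower and the screwdriver stand stay where they are.

Things in the scene. Friction and masses are not known exactly. Their poses are not given: they have to be found in the camera images.
- base: Flat round base of the stack, teal plastic, fixed (all sizes in mm): diameter 84, 14 high, recess in its top of diameter 54, 6 deep. The foot of a tray enters it with 3 free all round (as in the mouth of each tray, diameter 54) and the tray's shoulder rests on the rim; its underside is then 10 above the base's. Origin: centre of the underside, z up.
- case_tray: Case tray, round, teal plastic: undivided, a whole steel watch case with a dark face fixed in it. 28 high in all; outside diameter 60, wall 3, floor 7 up; foot of diameter 48, 4 high, then a shoulder; outer wall from 4 to 28 is what to grip. Round: any yaw. About 110 g. The dial tray seated on it has its underside 24 above this one's. Origin: centre of the foot's underside, z up.
- dial_tray: Dial tray, round, teal, the lowest: one off-centre partition, white dial on one side, three hands on the other. 20 high in all; outside diameter 60, wall 3, floor 7 up; foot of diameter 48, 4 high, then a shoulder; outer wall from 4 to 20 is what to grip. Round: any yaw. About 70 g. The movement tray seated on it has its underside 16 above this one's. Origin: centre of the foot's underside, z up.
- movement_tray: Movement tray, round, teal: crossed partitions, four cells with brass wheels, barrel, steel bridges. 24 high in all; outside diameter 60, wall 3, floor 7 up; foot of diameter 48, 4 high, then a shoulder; outer wall from 4 to 24 is what to grip. Round: any yaw. About 80 g. The cover seated on it has its underside 20 above this one's. Origin: centre of the foot's underside, z up.
- dust_cover: Clear plastic bell with a round teal knob. Foot of diameter 48, 4 high, like the trays'; flange of diameter 60 from 4 to 8; bell of diameter 54 up to 44; neck of diameter 11; knob of diameter 18 from 51 to 62, top at 64. Lift it by the knob; about 90 g. Origin: centre of the foot's underside, z up.
- spare_tray: Spare tray: empty, three partitions from the middle make three cells. 24 high, diameter 60, teal, loose. Not part of the job; stays where it is. Origin: centre of its underside.
- loupe: Watchmaker's black eye loupe with a pale lens on top, standing on its narrow end, diameter 37 at the top, 30 high, loose. Origin: centre of its underside. Bystander.
- blower: Blue rubber dust blower lying on the bench: bulb of diameter 44, brass nozzle along its +x; reaches from 42 behind the origin to 73 ahead of it; 44 high, loose. Origin on the bench under the middle of the bulb. Bystander.
- screwdriver_stand: Round stand, diameter 80, with eight upright screwdrivers with coloured caps, 116 high, fixed to the bench. Origin: centre of its underside. Bystander.
Not all that is in view belongs to the job. What is shaped like the dial_tray but green or red is not meant.

How it is judged:
At the end, for the whole second after the job is handed in: Case tray in the base, dial tray on it, movement tray on that, dust cover on top: each within 6 mm sideways and 2 mm in height of its seat in the one below, level within 3 degrees, released, at rest. Spare tray, loupe and blower within 20 mm of their starts (horizontal distance between case_tray and base below 0.006 m and z of case_tray in the frame of base between 0.008 and 0.012 m and angle between each of case_tray, dial_tray, movement_tray, dust_cover's own z axis and vertical below 0.06 rad and linear speed of each of case_tray, dial_tray, movement_tray, dust_cover below 0.02 m/s and angular speed of each of case_tray, dial_tray, movement_tray, dust_cover below 0.1 rad/s and horizontal distance between dial_tray and case_tray below 0.006 m and z of dial_tray in the frame of case_tray between 0.022 and 0.026 m and horizontal distance between movement_tray and dial_tray below 0.006 m and z of movement_tray in the frame of dial_tray between 0.014 and 0.018 m and horizontal distance between dust_cover and movement_tray below 0.006 m and z of dust_cover in the frame of movement_tray between 0.018 and 0.022 m and distance of each of spare_tray, loupe, blower from where it was at the start of the episode below 0.02 m); the robot touches nothing.
It fails at once if a tray or the cover is tipped by more than about 23 degrees (angle between any of case_tray, dial_tray, movement_tray, dust_cover's own z axis and vertical above 0.4 rad).
It fails at once if a tray or the cover is dropped (faster than 0.65 m/s while out of the fingers, a fall of over 20 mm) ((linear speed of case_tray above 0.65 m/s and contact force between case_tray and the fingers below 0.05 N) or (linear speed of dial_tray above 0.65 m/s and contact force between dial_tray and the fingers below 0.05 N) or (linear speed of movement_tray above 0.65 m/s and contact force between movement_tray and the fingers below 0.05 N) or (linear speed of dust_cover above 0.65 m/s and contact force between dust_cover and the fingers below 0.05 N)).
It fails at once if the spare tray, loupe or blower is disturbed (moved by more than 30 mm) (distance of any of spare_tray, loupe, blower from where it was at the start of the episode above 0.03 m).
It also fails if it takes over 99 s, if anything falls off the work surface, if the arm or the gripper's body presses on something with over 40 N, if the wrist force passes 120 N, or if a joint passes its speed limit or range.

## Robot

A 6-joint arm with a two-finger parallel gripper is mounted at the origin on the work surface. World frame = base frame: x ahead of the robot, y to its left, z up, the work surface at z = 0. Lengths are in m, angles in rad, forces in N, time in s.
With the tool pointing down it reaches from about 0.35 to 0.875 m from the base axis. Payload 4.2 kg.
Tool frame: the origin (TCP) lies midway between the tips of the shut fingers; the grasp point (between the pads) lies 19 mm behind it; z points along the fingers, y is the line along which they close (so a half turn about z gives the same grasp; the last joint's range is limited). The gripper opens to 87 mm and grips with 3 to 60 N. Pads are 19 mm wide; open, the fingers measure 117 mm over their backs; the gripper's body (75 mm by 190 mm) begins 51 mm behind the grasp point.
Start: joints at [-0.898, 0.385, 0.008, 0, -1.194, -0.259], TCP at [0.251, -0.572, 0.223] pointing down, gripper open.
Joint ranges: [-3.14, 3.14], [-1.21, 2.06], [-1.07, 1.41], [-3.16, 2.05], [-2.99, -0.16], [-3.1, 3.1]. Speed limits (rad/s): [2.79, 2.79, 3.14, 3.14, 3.14, 3.14].

## Interface

Orientations are given as a unit quaternion [x, y, z, w].
In Python, from plant import robot gives the robot as it stands. The module is installed in compiled form; this text tells all that it offers.
- The arm moves only by the tool jog_arm, never from a script. Its argument "targets" is text: rows parted by semicolons, each of 5 numbers parted by spaces: the shift along the tool's x, y, z in m, then the turn about the tool's z in degrees, then the gripper command: -1 is fully open, 1 is shut, values between are in proportion. In form: dx dy dz yaw claw; .... A call has 1 to 5 rows; each row is the pose to reach, as a shift and turn from the pose commanded when the call began, along the tool's axes at that moment; what a row does not reach only later rows make up. A row lasts 1/8 s, in which the tool goes at most 62.5 mm and 10.7 degrees, less where a joint would pass 70% of its speed; a pose out of reach is approached as far as the arm can. A call with a gripper value outside its range is refused whole. The fingers move at their own pace and stop on an object; "newtons" is the grip in N (left out, the last holds). Time passes only in rows, so rows that repeat a pose let the fingers close. It gives the time, the measured TCP pose, the force, the opening and the grip force at its end, in the units of the state.
- robot.get_state(): the state, without advancing time (a new reading comes with each control period).
- robot.grab_frame(name): name is "side" or "top"; returns the picture (420x560x3 uint8, blue, green, red); there is no depth.
- robot.calibration(name): a dict with "camera_matrix" (3x3 intrinsics, pixels), "eye" and "orientation" of the camera in the world. Camera axes: x right, y up, looking along -z (the intrinsics and any distortion apply to the point x, -y, -z); pixel columns grow to the right and rows downward; lengths in m; the calibration is good to about 2 mm. A picture is of the moment at which its call begins. calibration takes no time and is no camera call.
- robot.close_job(): hands the job in; it is judged then, once.
The state is a dict: "t": time; "q": joint angles; "joint_vel": joint speeds; "effort": joint torques, N m; "eef_pos": TCP position; "eef_rot": TCP orientation; "force": force on the tool from outside, world axes, zero at the start; "moment": the same for the moment, N m; "opening": opening from 0.0 (shut) to 1.0 (fully open); "finger_force": force on a finger pad.
Only numpy, scipy, OpenCV 4.12 (cv2) and the standard library are available. Lean on these libraries where they do the work, as an engineer would, in place of code of your own. Each camera call takes 0.05 s, during which the arm holds its last target. There are 200 camera calls.

## Working session

There is one attempt and no reset: what is moved stays moved. The work goes in short steps, Python scripts to look and compute and a tool call to move; the robot and the scene stay as the last step left them, time stands still between calls to the robot, and variables do not carry over. Pictures are saved under pics/ and viewed, at most 14 in all, crops included, and the job is handed in when it is done.

Besides the shell and the picture viewer there is one more tool, called after "Emit:" by a JSON object that holds its "api" and its "payload". jog_arm: Moves the arm, as the interface text tells. Its arguments: {"type":"object","properties":{"targets":{"type":"string"},"newtons":{"type":"number"}},"required":["targets"]}

```bash
mkdir -p pics
python3 - <<'E'
from plant import robot
import cv2
for n in("side","top"):
    cv2.imwrite(f"pics/{n}0.png",cv2.resize(robot.grab_frame(n),(784,588),interpolation=cv2.INTER_CUBIC))
    print(n,robot.calibration(n))
print(robot.get_state())
E
```

```text
side {'camera_matrix': array([[539.85323964,   0.        , 278.38640471],
       [  0.        , 539.85323964, 213.17724132],
       [  0.        ,   0.        ,   1.        ]]), 'eye': array([0.41349389, 0.84476369, 0.93678513]), 'orientation': array([-0.03058624,  0.37388896,  0.9256774 , -0.04891704])}
top {'camera_matrix': array([[390.5509061 ,   0.        , 277.23356169],
       [  0.        , 390.5509061 , 209.4673782 ],
       [  0.        ,   0.        ,   1.        ]]), 'eye': array([0.48067424, 0.00607011, 0.95895445]), 'orientation': array([ 0.01633667, -0.00365584, -0.70077129,  0.71318956])}
{'t': 0.1, 'q': array([-8.98373342e-01,  3.85466152e-01,  6.74904234e-03, -4.33667015e-04,
       -1.19399251e+00, -2.58604594e-01]), 'joint_vel': array([-5.88622053e-05, -4.04210735e-04,  2.66379742e-03,  1.22016534e-03,
       -1.29299873e-03,  1.07064136e-03]), 'effort': array([-3.02156368e-04, -3.91690314e+01,  1.87934232e+01,  4.23197508e+00,
        1.34688400e-02, -7.02965417e-05]), 'eef_pos': array([ 0.25111533, -0.57174048,  0.22157208]), 'eef_rot': array([-2.05357637e-01,  9.78686510e-01,  9.45320052e-04, -2.49322002e-04]), 'force': array([ 0.20327606,  0.50377   , -0.06408858]), 'moment': array([-0.03257661,  0.03312776,  0.01069527]), 'finger_force': 0.0, 'opening': 1.0000733562888442}
```

View pics/top0.png

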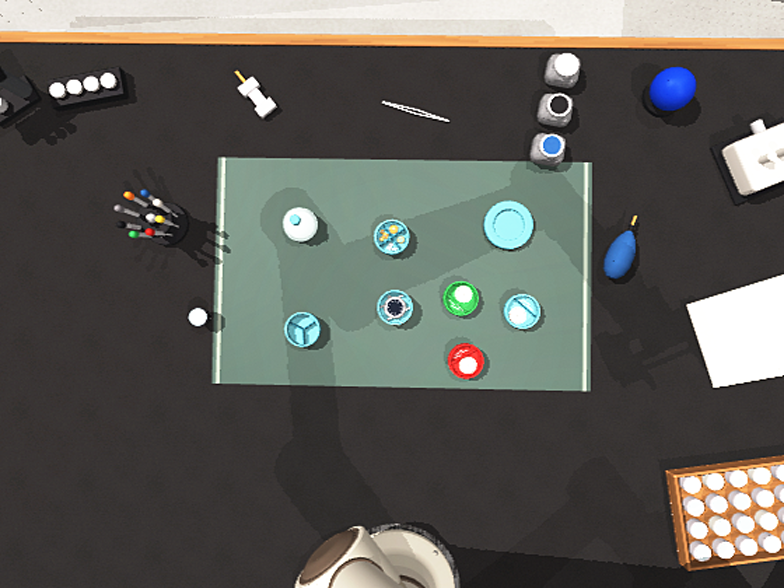

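View pics/side0.png

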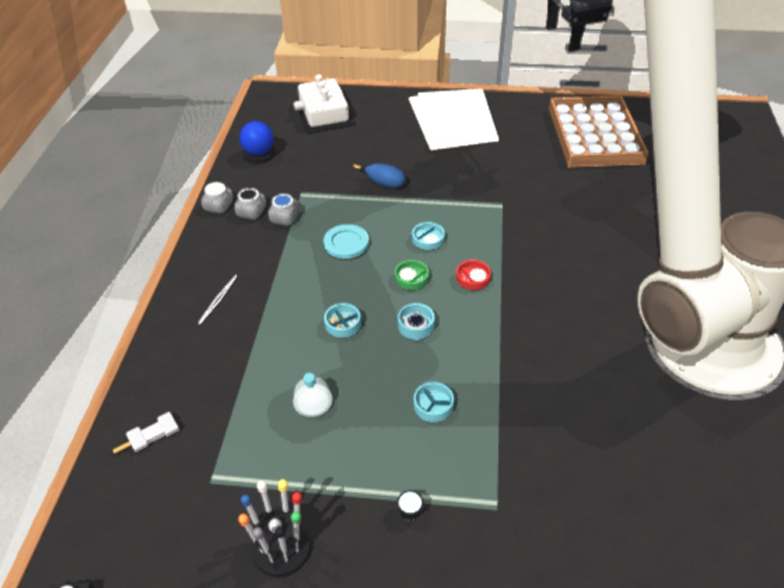

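The top view shows, left to right, the cover at (299,224), the movement tray at (392,237), the base at (508,225), the case tray at (395,308) and the dial tray at (522,312). The side view shows the base at (346,241), the dial tray at (428,236), the movement tray at (343,320), the case tray at (416,321) and the cover knob at (309,380). I'll enlarge crops to read the rim extents.

```bash
cat > crops.py <<'E'
import cv2,numpy as np
def comp(img,cs,out,r=20,k=6):
    ts=[]
    for u,v in cs:
        u,v=int(u),int(v)
        t=cv2.resize(img[v-r:v+r+2,u-r:u+r+2],None,fx=k,fy=k,interpolation=cv2.INTER_CUBIC)
        for a in range(-r,r+2):
            L=10 if (a%5==0) else 4
            p=(a+r)*k+k//2
            cv2.line(t,(p,0),(p,L),(255,255,255),1); cv2.line(t,(0,p),(L,p),(255,255,255),1)
            if a%10==0:
                cv2.line(t,(p,0),(p,t.shape[0]),(90,90,255),1); cv2.line(t,(0,p),(t.shape[1],p),(90,90,255),1)
        cv2.putText(t,f"{u},{v}",(14,t.shape[0]-6),0,.5,(255,255,255),1); ts.append(cv2.copyMakeBorder(t,1,1,1,1,cv2.BORDER_CONSTANT))
    while len(ts)%3: ts.append(ts[0]*0)
    cv2.imwrite(out,np.vstack([np.hstack(ts[i:i+3]) for i in range(0,len(ts),3)]))
E
python3 - <<'E'
import cv2
from crops import comp
from plant import robot
comp(robot.grab_frame("top"),[(363,161),(282,220),(373,223),(280,169),(214,160)],"pics/top1.png")
comp(robot.grab_frame("side"),[(247,172),(297,230),(306,169),(245,229),(223,283)],"pics/side1.png")
E
```

```text
(no output)
```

View pics/top1.png

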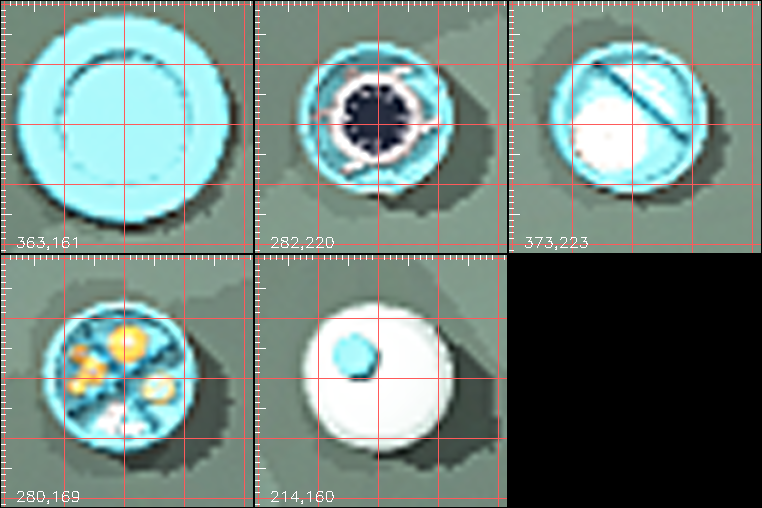

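View pics/side1.png

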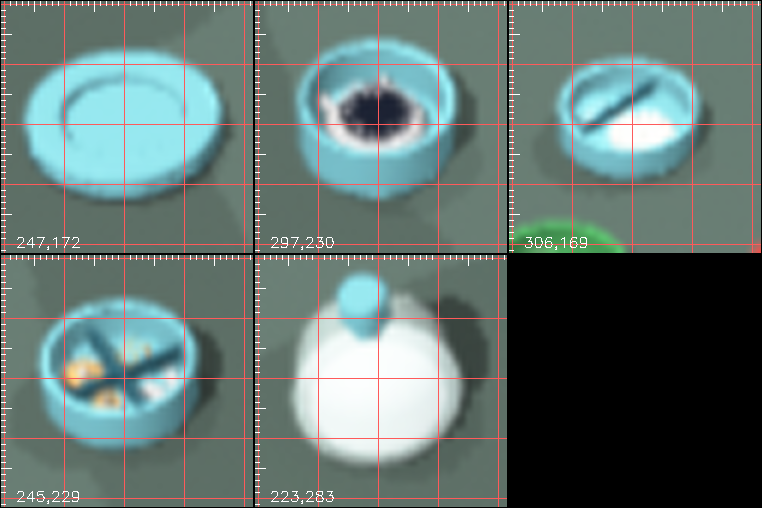

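The crops give these centres.

| Object | Top view (u, v) | Side view (u, v) |
|---|---|---|
| Base rim | 363, 160.1 | 246.9, 170.7 |
| Case tray rim | 281.8, 219 | 297, 225.8 |
| Dial tray rim | 372.7, 222 | 305.6, 165.6 |
| Movement tray rim | 279.4, 169.1 | 244.3, 225.7 |
| Cover knob | 210.4, 156.6 | 220.8, 271.2 |

The cover's body centre in the top view is (214, 160.1).

```bash
cat > geo.py <<'E'
import numpy as np
from scipy.spatial.transform import Rotation as R
from plant import robot
def ray(n,p):
    c=robot.calibration(n);K=c["camera_matrix"]
    d=np.linalg.inv(K)@[p[0],p[1],1]; d=R.from_quat(c["orientation"]).apply([d[0],-d[1],-d[2]])
    return c["eye"],d/np.linalg.norm(d)
def tri(a,b):
    A=0;B=0
    for n,p in(("top",a),("side",b)):
        e,d=ray(n,p);M=np.eye(3)-np.outer(d,d);A=A+M;B=B+M@e
    return np.linalg.solve(A,B)
def atz(n,p,z):
    e,d=ray(n,p);return e+d*(z-e[2])/d[2]
def proj(n,X):
    c=robot.calibration(n);x=R.from_quat(c["orientation"]).inv().apply(np.array(X)-c["eye"]);x=c["camera_matrix"]@[x[0],-x[1],-x[2]];return x[:2]/x[2]
def tool(X,s=None):
    "shift in tool axes to world X"
    s=s or robot.get_state();return R.from_quat(s["eef_rot"]).inv().apply(np.array(X)-s["eef_pos"])
E
python3 - <<'E'
from geo import *
np.set_printoptions(precision=4,suppress=True)
D=dict(base=((363,160.1),(246.9,170.7),.014),case=((281.8,219),(297,225.8),.028),dial=((372.7,222),(305.6,165.6),.020),mov=((279.4,169.1),(244.3,225.7),.024),knob=((210.4,156.6),(220.8,271.2),.0575))
for k,(a,b,z) in D.items(): print(k,tri(a,b),atz("top",a,z),atz("side",b,z))
print(atz("top",(214,160.1),.02), atz("top",(303/1.4,330/1.4),.024), atz("top",(461/1.4,297/1.4),.02), atz("top",(466/1.4,361/1.4),.02))
s=robot.get_state();print(R.from_quat(s["eef_rot"]).as_matrix())
E
```

```text
base [ 0.6304 -0.1817  0.0162] [ 0.6304 -0.1822  0.014 ] [ 0.6314 -0.1842  0.014 ]
case [0.4842 0.0117 0.0309] [0.4843 0.0117 0.028 ] [0.4844 0.009  0.028 ]
dial [ 0.4813 -0.2046  0.0255] [ 0.481  -0.2058  0.02  ] [ 0.4819 -0.2109  0.02  ]
mov [0.6043 0.0196 0.0273] [0.6041 0.0196 0.024 ] [0.6056 0.0166 0.024 ]
knob [0.626  0.1796 0.06  ] [0.6263 0.1801 0.0575] [0.6268 0.1777 0.0575]
[0.624  0.1784 0.02  ] [0.4415 0.1677 0.024 ] [ 0.5028 -0.1019  0.02  ] [ 0.3937 -0.1119  0.02  ]
[[-0.9157 -0.402  -0.0006]
 [-0.402   0.9157  0.0012]
 [ 0.0001  0.0014 -1.    ]]
```

Emit:
{"api": "jog_arm", "payload": {"targets": "-0.04 0.04 0 8 -1; -0.08 0.08 0 16 -1; -0.12 0.12 0 23.7 -1; -0.16 0.16 0 23.7 -1; -0.2 0.2 0 23.7 -1", "newtons": 15}}

```text
t: 0.82
eef_pos: [0.3544, -0.307, 0.2226]
eef_rot: [0.0, 1.0, -0.0, 0.0]
force: [0.6, 0.6, 1.3]
opening: 1.0
finger_force: 0.0
```

Run:
```python
from geo import *
np.set_printoptions(precision=4,suppress=True)
s=robot.get_state();print(s["t"],s["eef_pos"],R.from_quat(s["eef_rot"]).as_matrix()[:,0],tool([.4843,.0105,.1]))
```

```text
0.825 [ 0.3544 -0.307   0.2226] [-1.      0.0001 -0.0004] [-0.1299  0.3175  0.1226]
```

Emit:
{"api": "jog_arm", "payload": {"targets": "-0.13 0.3175 0.1 0 -1; -0.13 0.3175 0.1 0 -1; -0.13 0.3175 0.1 0 -1; -0.13 0.3175 0.1 0 -1; -0.13 0.3175 0.1 0 -1"}}

```text
t: 1.45
eef_pos: [0.4682, -0.029, 0.1349]
eef_rot: [-0.0, 1.0, 0.0, 0.0]
force: [1.3, 0.2, -0.2]
opening: 1.001
finger_force: 0.0
```

Run:
```python
from geo import *
np.set_printoptions(precision=4,suppress=True)
s=robot.get_state();print(s["t"],s["eef_pos"],tool([.4843,.0105,.006]),s["joint_vel"])
```

```text
1.45 [ 0.4682 -0.029   0.1349] [-0.016   0.0395  0.1289] [ 0.8993  0.3949  0.0955  0.0057  0.3071 -0.8947]
```

Emit:
{"api": "jog_arm", "payload": {"targets": "-0.016 0.0395 0.03 0 -1; -0.016 0.0395 0.06 0 -1; -0.016 0.0395 0.09 0 -1; -0.016 0.0395 0.09 0 -1; -0.016 0.0395 0.09 0 -1"}}

```text
t: 2.08
eef_pos: [0.4845, 0.0086, 0.046]
eef_rot: [-0.0, 1.0, 0.0, 0.001]
force: [-0.8, 0.1, 1.7]
opening: 1.0
finger_force: 0.0
```

Run:
```python
from geo import *
import cv2
from crops import comp
np.set_printoptions(precision=4,suppress=True)
s=robot.get_state();print(s["t"],s["eef_pos"],tool([.4843,.0105,.006]))
comp(robot.grab_frame("side"),[(297,226)],"pics/s2.png",r=45,k=6)
```

```text
2.075 [0.4845 0.0086 0.046 ] [0.0002 0.0019 0.04  ]
```

View pics/s2.png

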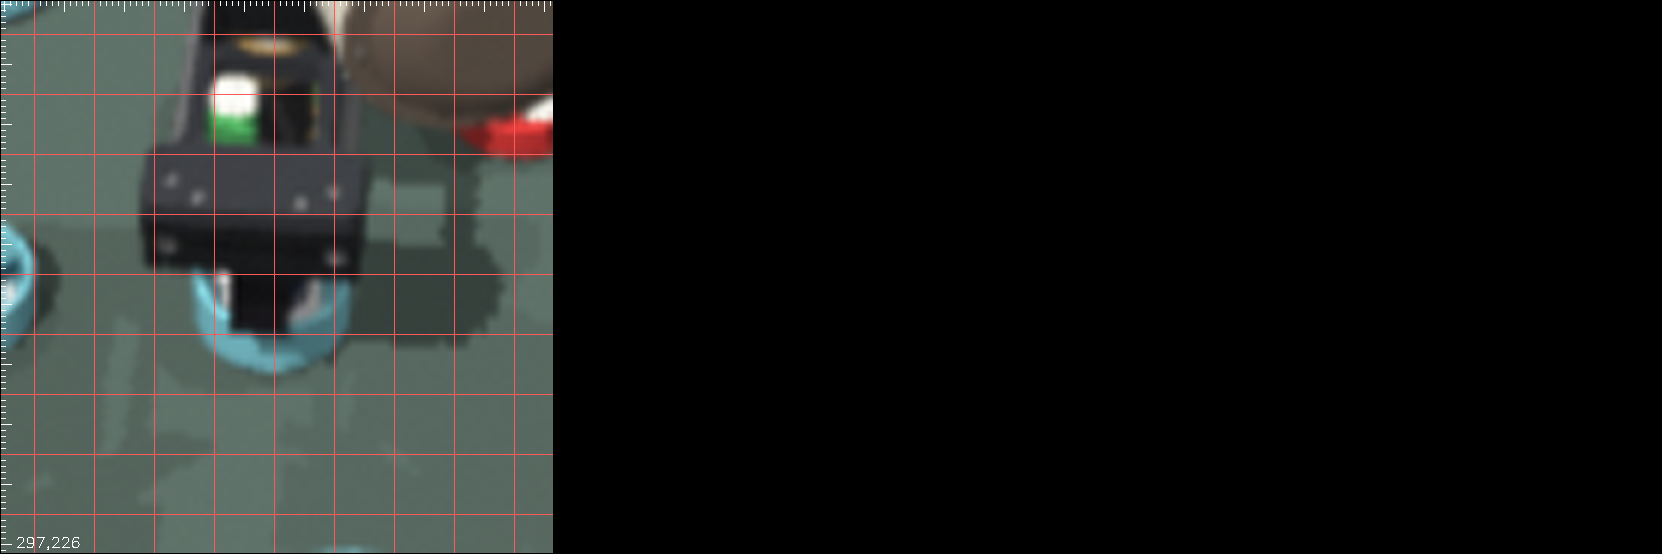

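The crop is of the side view. The near finger tip is centred at about u = 297 + (260 − 273)/6 = 294.8, above the tray, whose centre is at u = 296.8. I'll check whether perspective accounts for that gap.

Run:
```python
from geo import *
np.set_printoptions(precision=4,suppress=True)
s=robot.get_state();print(s["t"],s["eef_pos"],R.from_quat(s["eef_rot"]).as_matrix())
for y,z in((.052,.046),(.067,.046),(.067,.06)): print(proj("side",[.4845,y,z]))
print(proj("side",[.4843,.0105,.028]))
```

```text
2.125 [0.4847 0.0086 0.0464] [[-1.     -0.0003  0.0026]
 [-0.0003  1.      0.0007]
 [-0.0026  0.0007 -1.    ]]
[295.2421 234.5066]
[294.6128 239.5927]
[294.6228 235.3387]
[296.9784 226.2806]
```

Emit:
{"api": "jog_arm", "payload": {"targets": "0 0.002 0.02 0 -1; 0 0.002 0.04 0 -1; 0 0.002 0.04 0 -1; 0 0.002 0.04 0 1; 0 0.002 0.04 0 1", "newtons": 15}}

```text
t: 2.75
eef_pos: [0.4845, 0.0107, 0.0063]
eef_rot: [-0.0, 1.0, 0.0, 0.001]
force: [-0.4, 0.8, 0.3]
opening: 0.849
finger_force: 0.0
```

Emit:
{"api": "jog_arm", "payload": {"targets": "0 0 0 0 1; 0 0 0 0 1; 0 0 0 0 1"}}

```text
t: 3.12
eef_pos: [0.484, 0.0106, 0.0056]
eef_rot: [-0.0, 1.0, 0.0, 0.0]
force: [-0.5, 1.4, 4.8]
opening: 0.689
finger_force: 15.0
```

Emit:
{"api": "jog_arm", "payload": {"targets": "0 0 -0.03 0 1; 0 0 -0.06 0 1; -0.0367 -0.0484 -0.06 0 1; -0.0733 -0.0968 -0.06 0 1; -0.11 -0.1452 -0.06 0 1"}}

```text
t: 3.75
eef_pos: [0.5944, -0.136, 0.0648]
eef_rot: [-0.0, 1.0, 0.0, -0.0]
force: [1.6, 0.8, -0.7]
opening: 0.692
finger_force: 15.0
```

Emit:
{"api": "jog_arm", "payload": {"targets": "-0.0367 -0.0484 0 0 1; -0.0367 -0.0484 0 0 1; -0.0367 -0.0484 0 0 1; -0.0367 -0.0484 0 0 1; -0.0367 -0.0484 0 0 1"}}

```text
t: 4.38
eef_pos: [0.63, -0.1819, 0.0655]
eef_rot: [-0.001, 1.0, 0.0, 0.0]
force: [-0.1, -0.8, -2.0]
opening: 0.688
finger_force: 15.0
```

Run:
```python
from geo import *
import cv2
np.set_printoptions(precision=4,suppress=True)
s=robot.get_state();print(s["t"],s["eef_pos"],tool([.6307,-.183,.016]),s["opening"])
i=robot.grab_frame("side");j=robot.grab_frame("top")
cv2.imwrite("pics/s3.png",np.hstack([cv2.resize(a[y:y+90,x:x+65],None,fx=6,fy=6,interpolation=cv2.INTER_CUBIC) for a,x,y in((i,215,125),(j,330,115))]))
```

```text
4.375 [ 0.63   -0.1819  0.0655] [-0.0007 -0.0011  0.0495] 0.6880763166078955
```

View pics/s3.png

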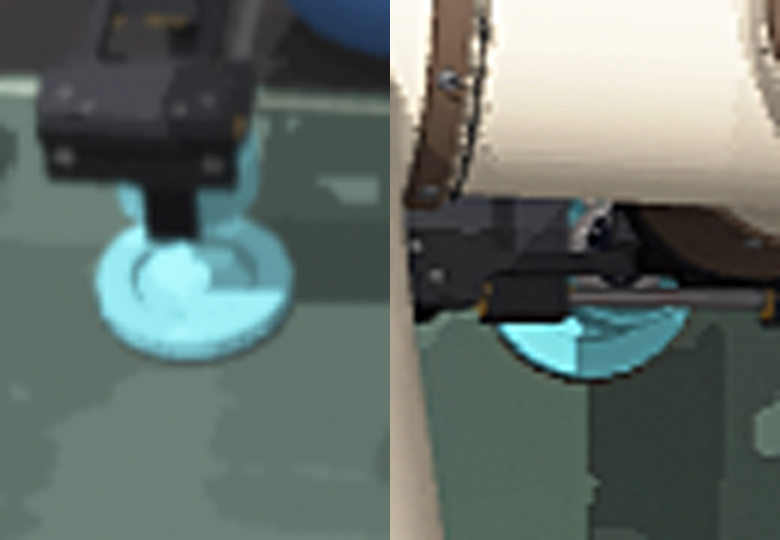

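The case tray is held level above the base recess: side crop tray at about (190,190), base at (195,285). Lowering now.

Emit:
{"api": "jog_arm", "payload": {"targets": "-0.0007 -0.001 0.02 0 1; -0.0007 -0.001 0.038 0 1; -0.0007 -0.001 0.043 0 1; -0.0007 -0.001 0.046 0 1; -0.0007 -0.001 0.047 0 1"}}

```text
t: 5.1
eef_pos: [0.6314, -0.1841, 0.0184]
eef_rot: [-0.0, 1.0, -0.0, 0.0]
force: [0.3, 0.5, -0.8]
opening: 0.692
finger_force: 15.0
```

Emit:
{"api": "jog_arm", "payload": {"targets": "0 0 0.001 0 1; 0 0 0.002 0 1; 0 0 0.002 0 1; 0 0 0.002 0 1"}}

```text
t: 5.6
eef_pos: [0.6311, -0.1841, 0.0162]
eef_rot: [-0.0, 1.0, -0.0, 0.0]
force: [0.3, 0.6, -0.9]
opening: 0.691
finger_force: 15.0
```

Emit:
{"api": "jog_arm", "payload": {"targets": "0 0 0.0005 0 1; 0 0 0.0005 0 1; 0 0 0.0005 0 1; 0 0 0.0005 0 1"}}

```text
t: 6.1
eef_pos: [0.6311, -0.1841, 0.0157]
eef_rot: [-0.0, 1.0, -0.0, 0.0]
force: [-1.0, 0.1, 0.3]
opening: 0.692
finger_force: 15.0
```

Emit:
{"api": "jog_arm", "payload": {"targets": "0 0 0 0 -1; 0 0 0 0 -1; 0 0 0 0 -1; 0 0 0 0 -1"}}

```text
t: 6.6
eef_pos: [0.6311, -0.1841, 0.0156]
eef_rot: [-0.0, 1.0, -0.0, 0.0]
force: [-0.1, -0.2, 0.7]
opening: 0.978
finger_force: 0.0
```

Emit:
{"api": "jog_arm", "payload": {"targets": "0 0 -0.04 0 -1; 0 0 -0.08 0 -1; 0.05 -0.007 -0.09 0 -1; 0.1 -0.015 -0.09 0 -1; 0.15 -0.0229 -0.08 0 -1"}}

```text
t: 7.22
eef_pos: [0.4803, -0.2073, 0.0965]
eef_rot: [-0.0, 1.0, -0.0, 0.001]
force: [-0.1, -1.3, -0.6]
opening: 1.001
finger_force: 0.0
```

Run:
```python
from geo import *
import cv2
np.set_printoptions(precision=4,suppress=True)
s=robot.get_state();print(s["t"],s["eef_pos"],tool([.4813,-.207,.006]),s["opening"])
from crops import comp
i=robot.grab_frame("side");j=robot.grab_frame("top")
cv2.imwrite("pics/s4.png",np.hstack([cv2.resize(a[y:y+90,x:x+65],None,fx=6,fy=6,interpolation=cv2.INTER_CUBIC) for a,x,y in((i,215,125),(j,330,115))]))
```

```text
7.225 [ 0.4803 -0.2073  0.0965] [-0.0008  0.0003  0.0905] 1.001284303970655
```

View pics/s4.png

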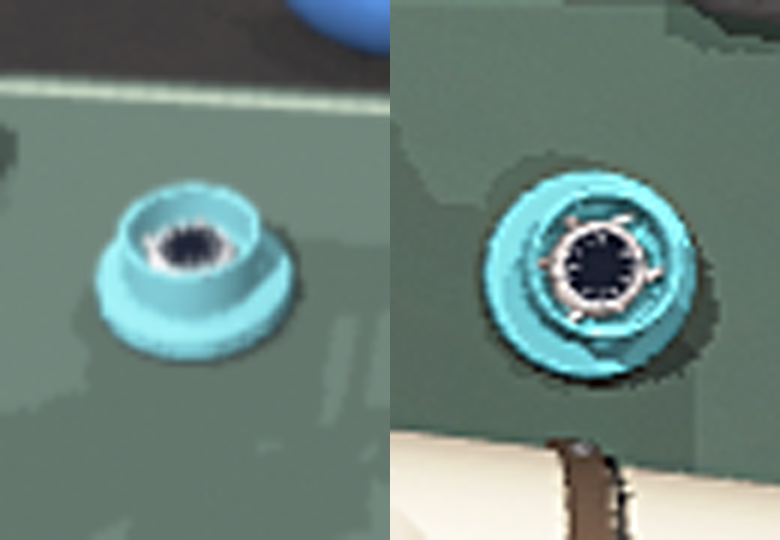

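The case tray looks seated and level. The top crop puts its rim centre at about (364.4, 159.2) full-frame; the side crop puts it at about (246, 165), from rim x 120–261 and y 180–303. Checking against its seat.

Run:
```python
from geo import *
np.set_printoptions(precision=4,suppress=True)
a=(330+(599-390)/6-.42,115+268/6-.42); b=(215+190.5/6-.42,125+241/6-.42)
print(a,b,tri(a,b),atz("top",a,.038),atz("side",b,.038))
a=(330+(589-390)/6-.42,115+275/6-.42);print(atz("top",a,.014))
```

```text
(364.4133333333333, 159.24666666666667) (246.33, 164.74666666666667) [ 0.6298 -0.1808  0.0371] [ 0.6286 -0.1807  0.038 ] [ 0.6307 -0.1798  0.038 ]
[ 0.6296 -0.1816  0.014 ]
```

Emit:
{"api": "jog_arm", "payload": {"targets": "-0.0008 0.001 0.03 0 -1; -0.0008 0.001 0.06 0 -1; -0.0008 0.001 0.08 0 -1; -0.0008 0.001 0.0905 0 -1; -0.0008 0.001 0.0905 0 -1"}}

```text
t: 7.95
eef_pos: [0.482, -0.206, 0.0047]
eef_rot: [-0.0, 1.0, 0.0, -0.0]
force: [-0.2, 0.7, 0.9]
opening: 1.0
finger_force: 0.0
```

Emit:
{"api": "jog_arm", "payload": {"targets": "0 0 0 0 1; 0 0 0 0 1; 0 0 0 0 1; 0 0 0 0 1; 0 0 0 0 1"}}

```text
t: 8.57
eef_pos: [0.4822, -0.2061, 0.0056]
eef_rot: [-0.0, 1.0, -0.0, 0.0]
force: [-0.8, 0.2, 4.6]
opening: 0.689
finger_force: 15.0
```

Emit:
{"api": "jog_arm", "payload": {"targets": "0 0 -0.035 0 1; 0 0 -0.07 0 1; -0.05 0.0075 -0.07 0 1; -0.1 0.015 -0.07 0 1; -0.1483 0.0226 -0.07 0 1"}}

```text
t: 9.2
eef_pos: [0.6313, -0.183, 0.0748]
eef_rot: [0.0, 1.0, 0.0, -0.0]
force: [0.2, 0.1, -1.0]
opening: 0.693
finger_force: 15.0
```

Emit:
{"api": "jog_arm", "payload": {"targets": "0 0 0 0 1; 0 0 0 0 1; 0 0 0 0 1; 0 0 0 0 1"}}

```text
t: 9.7
eef_pos: [0.6294, -0.1836, 0.0754]
eef_rot: [0.0, 1.0, 0.0, -0.0]
force: [0.2, -1.2, -1.5]
opening: 0.69
finger_force: 15.0
```

Run:
```python
from geo import *
np.set_printoptions(precision=4,suppress=True)
s=robot.get_state();print(s["t"],s["eef_pos"],tool([.6305,-.1835,.0396]),s["force"],s["opening"])
```

```text
9.7 [ 0.6294 -0.1836  0.0754] [-0.0011  0.0001  0.0358] [ 0.235  -1.1583 -1.5159] 0.6901533568587691
```

Emit:
{"api": "jog_arm", "payload": {"targets": "-0.0007 0 0.015 0 1; -0.0007 0 0.025 0 1; -0.0007 0 0.03 0 1; -0.0007 0 0.033 0 1; -0.0007 0 0.034 0 1"}}

```text
t: 10.32
eef_pos: [0.6309, -0.1834, 0.0409]
eef_rot: [-0.0, 1.0, -0.0, -0.0]
force: [0.0, -0.3, -0.6]
opening: 0.694
finger_force: 15.0
```

Emit:
{"api": "jog_arm", "payload": {"targets": "0 0 0.001 0 1; 0 0 0.0017 0 1; 0 0 0.0017 0 1; 0 0 0.0017 0 1"}}

```text
t: 10.82
eef_pos: [0.6311, -0.1834, 0.0397]
eef_rot: [-0.0, 1.0, -0.0, 0.0]
force: [0.5, -0.9, 0.3]
opening: 0.689
finger_force: 15.0
```

Emit:
{"api": "jog_arm", "payload": {"targets": "0 0 0 0 -1; 0 0 0 0 -1; 0 0 0 0 -1; 0 0 0 0 -1"}}

```text
t: 11.32
eef_pos: [0.6309, -0.1834, 0.0394]
eef_rot: [-0.0, 1.0, -0.0, -0.0]
force: [-0.1, 0.5, -0.1]
opening: 0.985
finger_force: 0.0
```

Emit:
{"api": "jog_arm", "payload": {"targets": "0 0 -0.03 0 -1; 0 0 -0.06 0 -1; 0.007 0.06 -0.06 0 -1; 0.014 0.12 -0.06 0 -1; 0.021 0.175 -0.06 0 -1"}}

```text
t: 11.95
eef_pos: [0.6096, -0.0067, 0.0997]
eef_rot: [0.0, 1.0, 0.0, 0.0]
force: [1.0, 0.1, 0.5]
opening: 1.0
finger_force: 0.0
```

Emit:
{"api": "jog_arm", "payload": {"targets": "0.0055 0.0265 0 0 -1; 0.0055 0.0265 0 0 -1; 0.0055 0.0265 0 0 -1"}}

```text
t: 12.32
eef_pos: [0.6044, 0.0177, 0.0995]
eef_rot: [-0.0, 1.0, -0.0, 0.0]
force: [-0.0, -0.1, -0.9]
opening: 1.0
finger_force: 0.0
```

Run:
```python
from geo import *
import cv2
np.set_printoptions(precision=4,suppress=True)
s=robot.get_state();print(s["t"],s["eef_pos"],tool([.6046,.0185,.006]),s["opening"])
i=robot.grab_frame("side");j=robot.grab_frame("top")
cv2.imwrite("pics/s5.png",np.hstack([cv2.resize(a[y:y+90,x:x+65],None,fx=6,fy=6,interpolation=cv2.INTER_CUBIC) for a,x,y in((i,215,125),(j,330,115))]))
```

```text
12.325 [0.6044 0.0177 0.0995] [-0.0002  0.0008  0.0935] 1.0003799176788848
```

View pics/s5.png

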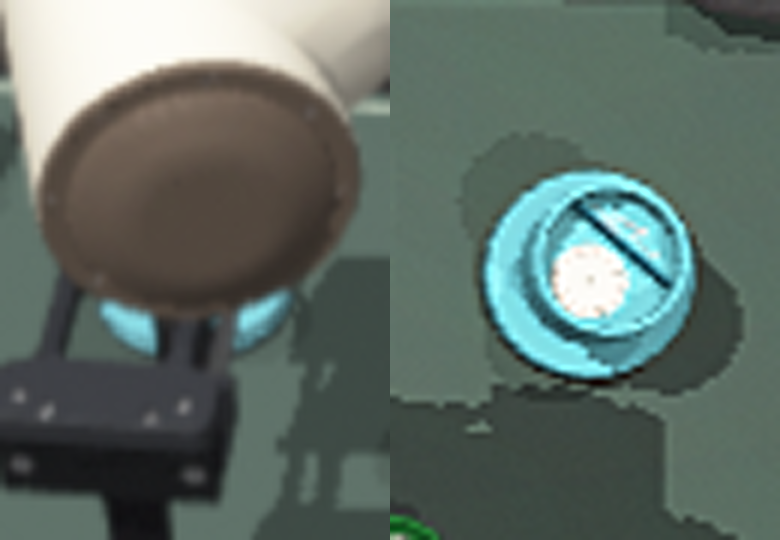

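The dial tray sits concentric on the case tray: top crop rim centre about (365.7, 158.7). The side view is blocked by the wrist. Next is the movement tray.

Emit:
{"api": "jog_arm", "payload": {"targets": "0 0.0005 0.04 0 -1; 0 0.0005 0.07 0 -1; 0 0.0005 0.088 0 -1; 0 0.0005 0.0935 0 -1; 0 0.0005 0.0935 0 -1"}}

```text
t: 13.05
eef_pos: [0.6046, 0.018, 0.006]
eef_rot: [0.0, 1.0, -0.0, 0.0]
force: [0.2, -0.6, 0.2]
opening: 1.007
finger_force: 0.0
```

Emit:
{"api": "jog_arm", "payload": {"targets": "0 0 0 0 1; 0 0 0 0 1; 0 0 0 0 1; 0 0 0 0 1; 0 0 0 0 1"}}

```text
t: 13.68
eef_pos: [0.6045, 0.0187, 0.0063]
eef_rot: [-0.0, 1.0, 0.0, 0.0]
force: [-0.9, 0.1, 2.5]
opening: 0.669
finger_force: 15.0
```

Run:
```python
from geo import *
np.set_printoptions(precision=4,suppress=True)
s=robot.get_state();print(s["t"],s["eef_pos"],tool([.6307,-.1835,.0556]),s["force"])
print(atz("top",(365.7,158.7),.054),proj("top",[.6309,-.1834,.054]))
```

```text
13.675 [0.6045 0.0187 0.0063] [-0.0261 -0.2022 -0.0493] [-0.8667  0.0917  2.477 ]
[ 0.6274 -0.1804  0.054 ] [367.0109 157.203 ]
```

Emit:
{"api": "jog_arm", "payload": {"targets": "0 0 0 0 1; 0 0 0 0 1; 0 0 -0.01 0 1; 0 0 -0.02 0 1"}}

```text
t: 14.18
eef_pos: [0.6041, 0.0185, 0.0261]
eef_rot: [-0.0, 1.0, -0.0, -0.0]
force: [-0.1, 0.0, -1.5]
opening: 0.67
finger_force: 15.0
```

Emit:
{"api": "jog_arm", "payload": {"targets": "0 0 -0.03 0 1; 0 0 -0.06 0 1; 0 0 -0.06 0 1"}}

```text
t: 14.55
eef_pos: [0.6063, 0.019, 0.0891]
eef_rot: [-0.0, 1.0, 0.001, 0.003]
force: [-0.7, 0.1, -1.1]
opening: 0.673
finger_force: 15.0
```

Run:
```python
from geo import *
import cv2
np.set_printoptions(precision=4,suppress=True)
s=robot.get_state();print(s["t"],s["eef_pos"],tool([.6307,-.1835,.0556]),s["force"],s["opening"])
i=robot.grab_frame("side");j=robot.grab_frame("top")
cv2.imwrite("pics/s6.png",np.hstack([cv2.resize(a[y:y+90,x:x+65],None,fx=6,fy=6,interpolation=cv2.INTER_CUBIC) for a,x,y in((i,215,190),(j,250,115))]))
```

```text
14.55 [0.6063 0.019  0.0891] [-0.0241 -0.2026  0.0333] [-0.7424  0.1441 -1.066 ] 0.6733677032872886
```

View pics/s6.png

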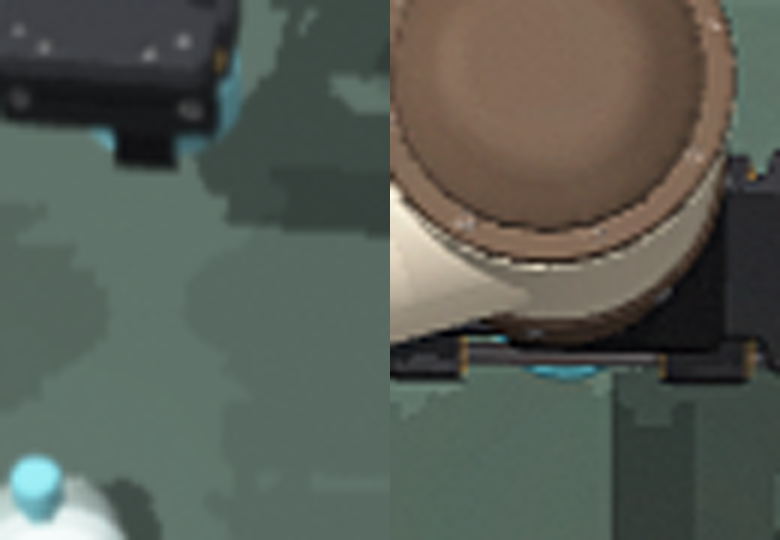

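Run:
```python
from geo import *
np.set_printoptions(precision=4,suppress=True)
s=robot.get_state();p=s["eef_pos"];print(p)
for dy,dz in((.03,0),(.045,0),(0,.018),(0,0.006)): print(dy,dz,proj("side",p+[0,dy,dz]))
f=lambda x,y:(215+x/6-.42,190+y/6-.42)
print("finger",f(147,165),"tray L,R",f(92,140),f(243,100), [proj("side",p+[d,0,.012]) for d in(.03,-.03)])
print("top tray lowest",(250+(565-390)/6-.42,115+378/6-.42),[proj("top",p+[-.03,0,z]) for z in(.018,0)])
```

```text
[0.6039 0.0186 0.0858]
0.03 0 [240.9288 217.2881]
0.045 0 [239.8104 222.2876]
0 0.018 [242.5585 201.789 ]
0 0.006 [242.9259 205.6421]
finger (239.08, 217.08) tray L,R (229.91333333333336, 212.91333333333336) (255.08, 206.24666666666667) [array([229.3391, 202.8256]), array([256.2097, 204.6237])]
top tray lowest (278.74666666666667, 177.58) [array([279.1743, 178.0209]), array([279.2763, 178.8953])]
```

Emit:
{"api": "jog_arm", "payload": {"targets": "-0.0065 -0.05 -0.01 0 1; -0.013 -0.1 -0.01 0 1; -0.0195 -0.15 -0.01 0 1; -0.0262 -0.2021 -0.01 0 1; -0.0262 -0.2021 -0.01 0 1"}}

```text
t: 15.28
eef_pos: [0.6293, -0.1868, 0.0936]
eef_rot: [0.003, 1.0, 0.0, -0.002]
force: [-0.4, -0.0, -1.2]
opening: 0.671
finger_force: 15.0
```

Emit:
{"api": "jog_arm", "payload": {"targets": "0 0 0 0 1; 0 0 0 0 1; 0 0 0 0 1"}}

```text
t: 15.65
eef_pos: [0.6306, -0.1822, 0.0959]
eef_rot: [-0.001, 1.0, 0.0, -0.0]
force: [0.2, 0.8, -0.8]
opening: 0.673
finger_force: 15.0
```

Run:
```python
from geo import *
import cv2
np.set_printoptions(precision=4,suppress=True)
for k in range(3):
  s=robot.get_state();print(s["t"],s["eef_pos"],tool([.6303,-.1835,.0562]),s["force"],s["opening"]); i=robot.grab_frame("side")
cv2.imwrite("pics/s7.png",cv2.resize(i[110:200,200:300],None,fx=6,fy=6,interpolation=cv2.INTER_CUBIC))
```

```text
15.65 [ 0.6306 -0.1822  0.0959] [ 0.0003 -0.0013  0.0397] [ 0.1755  0.7723 -0.8171] 0.6734902279347158
15.7 [ 0.6307 -0.1824  0.096 ] [ 0.0004 -0.0011  0.0398] [-0.615   0.3838  0.1133] 0.670256432835797
15.75 [ 0.6307 -0.1825  0.0961] [ 0.0004 -0.001   0.0399] [ 0.5299  0.1978 -0.9935] 0.670864761096893
```

View pics/s7.png

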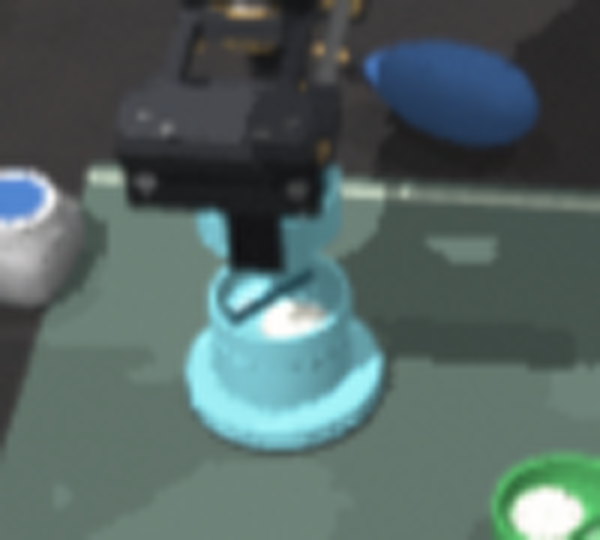

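Side crop: held tray spans x 197–340 (centre 268.5), the seated dial tray below it 210–352 (centre 281), and the base 186–384 (centre 285). Comparing with projections.

Run:
```python
from geo import *
u=lambda x:200+x/6-.42
print(u(268.5),u(281),u(285))
for z in(.1,.114,.034,.054,.014): print(z,proj("side",[.6307,-.1825,z]),proj("side",[.6357,-.1825,z])[0])
```

```text
244.33 246.41333333333336 247.08
0.1 [244.90393204 144.9136935 ] 242.89961460566397
0.114 [244.53382816 140.41110755] 242.51436570612137
0.034 [246.57586759 165.25401936] 244.63999307616692
0.054 [246.08151067 159.23980382] 244.12539462290152
0.014 [247.06001203 171.1439926 ] 245.1439644586854
```

Emit:
{"api": "jog_arm", "payload": {"targets": "0.001 -0.001 0.015 0 1; 0.001 -0.001 0.027 0 1; 0.001 -0.001 0.033 0 1; 0.001 -0.001 0.036 0 1; 0.001 -0.001 0.038 0 1"}}

```text
t: 16.42
eef_pos: [0.6298, -0.1846, 0.0578]
eef_rot: [-0.0, 1.0, -0.0, 0.0]
force: [-0.1, -0.4, -1.4]
opening: 0.671
finger_force: 15.0
```

Emit:
{"api": "jog_arm", "payload": {"targets": "0 0 0.001 0 1; 0 0 0.0018 0 1; 0 0 0.0018 0 1; 0 0 0.0018 0 1"}}

```text
t: 16.92
eef_pos: [0.6297, -0.1845, 0.0563]
eef_rot: [-0.0, 1.0, -0.0, 0.0]
force: [-0.1, 0.7, -0.9]
opening: 0.671
finger_force: 15.0
```

Emit:
{"api": "jog_arm", "payload": {"targets": "0 0 0 0 -1; 0 0 0 0 -1; 0 0 0 0 -1; 0 0 0 0 -1"}}

```text
t: 17.42
eef_pos: [0.6296, -0.1845, 0.0562]
eef_rot: [-0.0, 1.0, 0.0, 0.0]
force: [-0.3, 0.3, 0.3]
opening: 0.974
finger_force: 0.0
```

Emit:
{"api": "jog_arm", "payload": {"targets": "0 0 -0.03 0 -1; 0 0 -0.07 0 -1; 0 0.06 -0.08 0 -1; 0 0.12 -0.08 0 -1; 0 0.18 -0.08 0 -1"}}

```text
t: 18.05
eef_pos: [0.6295, -0.0029, 0.1366]
eef_rot: [0.0, 1.0, 0.0, 0.0]
force: [0.9, 0.5, 0.5]
opening: 1.0
finger_force: 0.0
```

Emit:
{"api": "jog_arm", "payload": {"targets": "0.0037 0.06 0 0 -1; 0.0037 0.12 0 0 -1; 0.0037 0.1825 0 0 -1; 0.0037 0.1825 0 0 -1; 0.0037 0.1825 0 0 -1"}}

```text
t: 18.68
eef_pos: [0.6255, 0.178, 0.1359]
eef_rot: [-0.0, 1.0, -0.0, -0.0]
force: [0.7, -0.3, -0.5]
opening: 1.004
finger_force: 0.0
```

Run:
```python
from geo import *
import cv2
np.set_printoptions(precision=4,suppress=True)
j=robot.grab_frame("side");s=robot.get_state();print(s["t"],s["eef_pos"],tool([.626,.179,.048]),s["opening"]);j=robot.grab_frame("side");i=robot.grab_frame("top")
cv2.imwrite("pics/s8.png",np.hstack([cv2.resize(a[y:y+90,x:x+65],None,fx=6,fy=6,interpolation=cv2.INTER_CUBIC) for a,x,y in((i,330,115),(j,190,245))]))
```

```text
18.725 [0.6257 0.1772 0.136 ] [-0.0004  0.0018  0.088 ] 1.0026172589610765
```

View pics/s8.png

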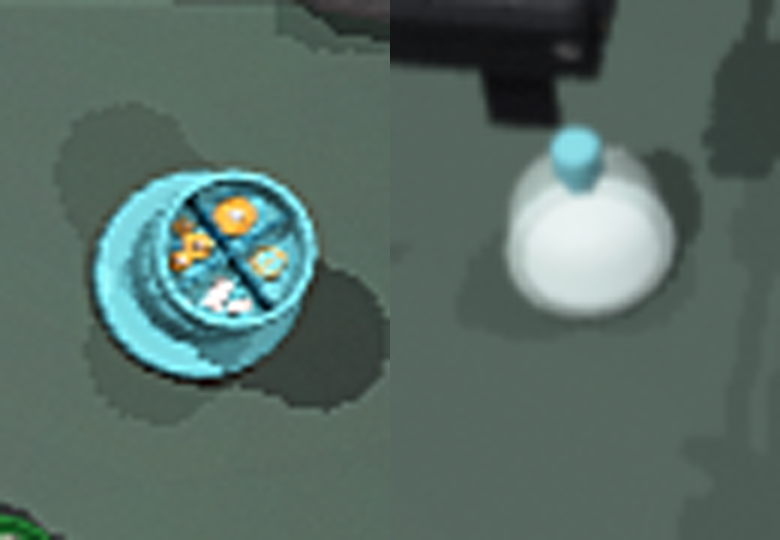

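The movement tray appears seated: top crop rim centre about (369.3, 156.3). The cover stands untouched, with the fingers above its knob. Descending to the knob.

Emit:
{"api": "jog_arm", "payload": {"targets": "0 0.0015 0.03 0 -1; 0 0.0015 0.05 0 -1; 0 0.0015 0.07 0 -1; 0 0.0015 0.083 0 -1; 0 0.0015 0.087 0 -1"}}

```text
t: 19.45
eef_pos: [0.6257, 0.1785, 0.0484]
eef_rot: [0.0, 1.0, -0.0, -0.001]
force: [-0.5, -0.1, -0.0]
opening: 1.002
finger_force: 0.0
```

Emit:
{"api": "jog_arm", "payload": {"targets": "0 0 0 0 -1; 0 0 0 0 0; 0 0 0 0 0.2; 0 0 0 0 0.4; 0 0 0 0 0.5", "newtons": 12}}

```text
t: 20.08
eef_pos: [0.6259, 0.1796, 0.0493]
eef_rot: [-0.0, 1.0, 0.0, 0.0]
force: [0.4, 0.4, 0.1]
opening: 0.632
finger_force: 0.0
```

Run:
```python
from geo import *
np.set_printoptions(precision=4,suppress=True)
s=robot.get_state();print(s["t"],s["eef_pos"],tool([.626,.179,.048]),s["opening"],s["force"])
print(atz("top",(369.3,156.25),.074),proj("top",[.630,-.184,.074]))
```

```text
20.075 [0.6259 0.1796 0.0493] [-0.0001 -0.0006  0.0013] 0.6322917935183637 [0.3674 0.3817 0.1485]
[ 0.6298 -0.1844  0.074 ] [369.1434 156.1713]
```

Emit:
{"api": "jog_arm", "payload": {"targets": "0 -0.0005 0.001 0 0.5; 0 -0.0005 0.001 0 1; 0 -0.0005 0.001 0 1; 0 -0.0005 0.001 0 1; 0 -0.0005 0.001 0 1"}}

```text
t: 20.7
eef_pos: [0.6258, 0.1789, 0.0481]
eef_rot: [-0.0, 1.0, -0.0, 0.0]
force: [-0.3, -0.2, -0.1]
opening: 0.197
finger_force: 12.0
```

Emit:
{"api": "jog_arm", "payload": {"targets": "0 0 0 0 1; 0 0 0 0 1; 0 0 0 0 1"}}

```text
t: 21.08
eef_pos: [0.6258, 0.179, 0.0481]
eef_rot: [-0.0, 1.0, -0.0, -0.0]
force: [0.7, -0.5, -0.6]
opening: 0.205
finger_force: 12.0
```

Emit:
{"api": "jog_arm", "payload": {"targets": "0 0 -0.01 0 1; 0 0 -0.03 0 1; 0 0 -0.055 0 1; 0 0 -0.08 0 1; 0 0 -0.1 0 1"}}

```text
t: 21.7
eef_pos: [0.6261, 0.1792, 0.15]
eef_rot: [-0.0, 1.0, 0.0, 0.001]
force: [0.4, -0.3, -0.8]
opening: 0.194
finger_force: 12.0
```

Emit:
{"api": "jog_arm", "payload": {"targets": "0 -0.02 0 0 1; -0.001 -0.05 0 0 1; -0.002 -0.085 0 0 1; -0.003 -0.12 0 0 1; -0.004 -0.155 0 0 1"}}

```text
t: 22.32
eef_pos: [0.6288, 0.0218, 0.1472]
eef_rot: [0.0, 1.0, -0.0, -0.001]
force: [0.4, 0.2, -0.6]
opening: 0.2
finger_force: 12.0
```

Emit:
{"api": "jog_arm", "payload": {"targets": "0 -0.035 0 0 1; 0 -0.07 0 0 1; 0 -0.105 0 0 1; 0 -0.14 0 0 1; 0 -0.165 0 0 1"}}

```text
t: 22.95
eef_pos: [0.6285, -0.1434, 0.1471]
eef_rot: [0.001, 1.0, 0.0, -0.001]
force: [1.1, 1.0, -1.6]
opening: 0.199
finger_force: 12.0
```

Emit:
{"api": "jog_arm", "payload": {"targets": "0 -0.025 0 0 1; 0 -0.04 0 0 1; 0 -0.0435 0 0 1; 0 -0.0435 0 0 1; 0 -0.0435 0 0 1"}}

```text
t: 23.58
eef_pos: [0.6299, -0.1837, 0.1481]
eef_rot: [-0.001, 1.0, 0.0, -0.0]
force: [0.1, 0.6, -2.0]
opening: 0.198
finger_force: 12.0
```

Emit:
{"api": "jog_arm", "payload": {"targets": "0 0 0 0 1; 0 0 0 0 1"}}

```text
t: 23.82
eef_pos: [0.63, -0.184, 0.1482]
eef_rot: [-0.0, 1.0, 0.0, 0.0]
force: [0.3, -0.2, -0.9]
opening: 0.2
finger_force: 12.0
```

Run:
```python
from geo import *
import cv2
np.set_printoptions(precision=4,suppress=True)
i=robot.grab_frame("side");s=robot.get_state();print(s["t"],s["eef_pos"],tool([.6298,-.1842,.1181]),s["opening"],s["force"])
cv2.imwrite("pics/s9.png",cv2.resize(i[100:200,195:300],None,fx=6,fy=6,interpolation=cv2.INTER_CUBIC))
```

```text
23.875 [ 0.63   -0.1841  0.1482] [ 0.0002 -0.0001  0.0301] 0.19708829383170434 [ 0.6184  1.2308 -0.2264]
```

View pics/s9.png

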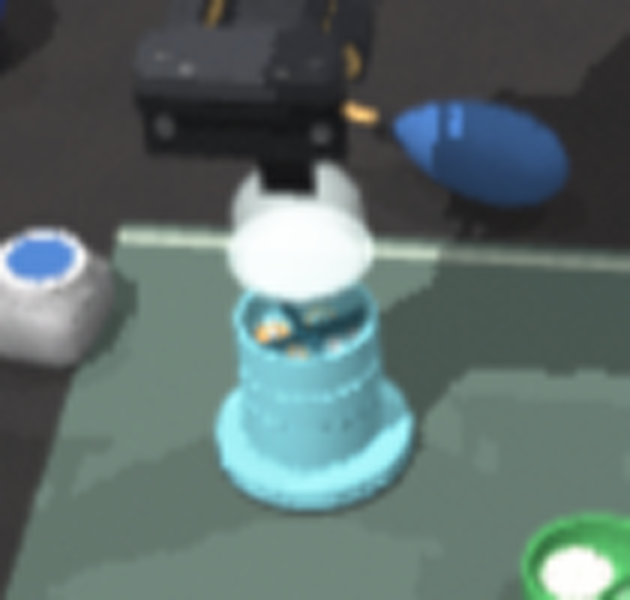

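The cover is level and centred over the stack: flange centre x ≈ 300 in the crop against an expected 300, tray rim 307, base 314. Lowering.

Emit:
{"api": "jog_arm", "payload": {"targets": "0 0 0.012 0 1; 0 0 0.02 0 1; 0 0 0.025 0 1; 0 0 0.028 0 1; 0 0 0.0285 0 1"}}

```text
t: 24.5
eef_pos: [0.6299, -0.1845, 0.1194]
eef_rot: [-0.0, 1.0, -0.0, -0.0]
force: [0.4, -0.1, -1.3]
opening: 0.198
finger_force: 12.0
```

Emit:
{"api": "jog_arm", "payload": {"targets": "0 0 0.001 0 1; 0 0 0.0015 0 1; 0 0 0.0015 0 1; 0 0 0.0015 0 1"}}

```text
t: 25.0
eef_pos: [0.6299, -0.1845, 0.1182]
eef_rot: [-0.0, 1.0, -0.0, 0.0]
force: [-0.1, 0.1, -0.9]
opening: 0.203
finger_force: 12.0
```

Emit:
{"api": "jog_arm", "payload": {"targets": "0 0 0.0005 0 1; 0 0 0.0005 0 1; 0 0 0.0005 0 0; 0 0 0.0005 0 -0.5; 0 0 0.0005 0 -1"}}

```text
t: 25.62
eef_pos: [0.6298, -0.1845, 0.1175]
eef_rot: [-0.0, 1.0, 0.0, -0.0]
force: [0.8, 0.4, -0.7]
opening: 0.459
finger_force: 0.0
```

Emit:
{"api": "jog_arm", "payload": {"targets": "0 0 0 0 -1; 0 0 -0.03 0 -1; 0 0 -0.07 0 -1; 0.05 0 -0.1 0 -1; 0.1 0.05 -0.1 0 -1"}}

```text
t: 26.25
eef_pos: [0.5363, -0.1415, 0.22]
eef_rot: [0.002, 1.0, -0.0, 0.003]
force: [0.9, 1.2, 0.4]
opening: 0.975
finger_force: 0.0
```

Emit:
{"api": "jog_arm", "payload": {"targets": "0.03 0.06 0 0 -1; 0.06 0.12 0 0 -1; 0.08 0.18 0 0 -1; 0.08 0.18 0 0 -1; 0.08 0.18 0 0 -1"}}

```text
t: 26.88
eef_pos: [0.4557, 0.0401, 0.2179]
eef_rot: [-0.001, 1.0, 0.0, 0.0]
force: [0.4, 0.2, -0.9]
opening: 1.002
finger_force: 0.0
```

Run:
```python
from geo import *
import cv2
i=robot.grab_frame("side");j=robot.grab_frame("top");s=robot.get_state();print(s["t"],s["eef_pos"])
cv2.imwrite("pics/s10.png",np.hstack([cv2.resize(a[y:y+90,x:x+65],None,fx=6,fy=6,interpolation=cv2.INTER_CUBIC) for a,x,y in((i,215,110),(j,335,105))]))
for n in("side","top"): print(n,[proj(n,[.630,-.184,z]) for z in(.014,.074,.128)])
```

```text
26.975 [0.45604609 0.03893049 0.21755949]
side [array([247.4173991 , 170.77538032]), array([245.94648706, 152.72993737]), array([244.5399108 , 135.47377867])]
top [array([363.75055914, 160.25740806]), array([369.14342374, 156.17126966]), array([374.66227737, 151.98967019])]
```

View pics/s10.png

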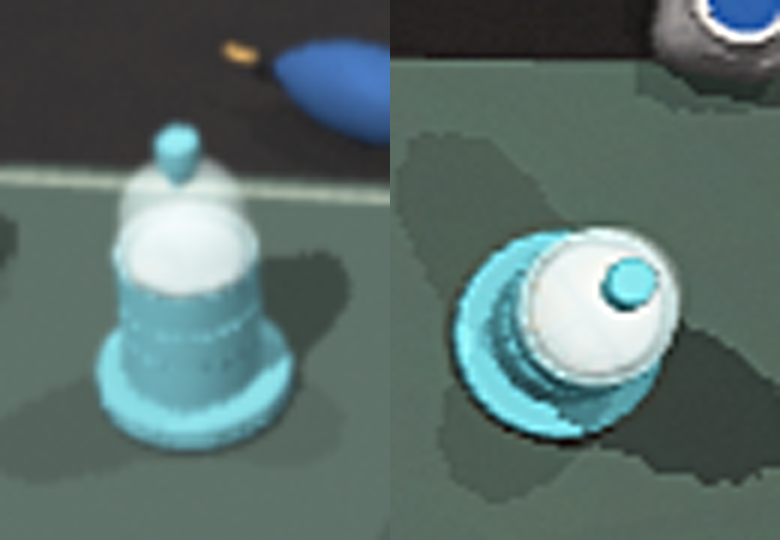

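The closed stack stands straight. The knob is at side (244.2, 134.9) and top (374.7, 151.7), against (244.5, 135.5) and (374.7, 152.0) computed for a fully seated stack.

```bash
python3 -c "
from plant import robot
print(robot.close_job())"
```

```text
the job is handed in; nothing more can be done
None
```

I stacked the case, dial-and-hands and movement trays on the base, closed them with the dust cover, and handed the job in at about 27 s; the last pictures show the stack seated and centred to about 1 mm, but hand-in returned no verdict.

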